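# Nest the reference cup in the light gauge

### The job

Set up the empty reference cup for zeroing the light gauge. The blue carrier cup has to stand upright inside the white outlined square on the gauge's plate, squarely turned so that its two open slots face the gauge's two posts, and the orange liner has to be nested down into the carrier, its clear windows behind the slots, until its collar rests all round on the carrier's rim. Lower the liner gently and never force, drop or topple a cup; leave the green sticker roll beside the cups where it is.

Things in the scene. Friction and masses are not known exactly. Their poses are not given: they have to be found in the camera images.
- carrier_mid (a point): Centre of the blue carrier cup (square, tapered, open, rigid, 0.11-0.22 kg), 62.5 mm above its foot. 125 mm tall, foot 42 mm wide; top 24 mm is a straight collar 60 mm square, to grasp. Mouth 53 mm wide inside. x runs out through the two slotted walls (slots 20 mm wide, 20 to 88 mm up); y through the closed walls; z up. A white mark on the collar and rim stands over each slot.
- liner_mid (a point): Centre of the orange liner cup (square, tapered, open, rigid, 0.09-0.18 kg), 74 mm above its foot. 148 mm tall: body 110 mm, 34 mm wide at the foot, 49 mm at its top; above it a straight collar 58 mm square, 38 mm high: grasp its upper part to keep the fingers above the carrier's rim. x runs out through the two walls with clear panes, which have white marks on the collar above; z up.
- gauge_pad (a point): Middle of the white outlined square (56 mm) on top of the fixed light gauge's grey plate (170 mm along x, 74 along y), 10 mm above the table. x is the light path: two black posts, 82 mm tall above the table, 22 x 34 mm, stand 73 mm (to their middles) from here at +x and -x; lenses 60 mm above the table. z up.
- carrier: The blue carrier cup; origin at the middle of its foot, axes as carrier_mid. It starts upright on the table, in the strip behind the rows of white-bagged heads (82 mm tall), either cup may be the left one.
- liner: The orange liner cup; origin at the middle of its foot, axes as liner_mid; starts upright in the same strip. Fully nested, its collar's underside rests on the carrier's rim, its foot is 15 mm above the carrier's foot, its centre 26.5 mm above the carrier's centre, with about 2 mm of play each side.
- gauge: The light gauge itself (fixed); origin on the table under gauge_pad, same axes. Beyond it to the far right stands a fixed grey drawer cabinet, 200 mm tall, front face at x = 0.53 m, left side at y = -0.31 m, reaching back to x = 0.70 m: carry the cups round or over its corner.
- dots_mid (a point): Middle of a green sticker roll lying flat (70 mm across, 22 mm high) in the strip between the two cups: clutter, leave alone.

How it is judged:
By the outcome, as a careful person would: the job done as asked, in the order asked, and still so for the second after the job is handed in, with the robot touching nothing.
It also fails if it takes over 69 s, if anything falls off the work surface, if the arm or the gripper's body presses on something with over 40 N, if the wrist force passes 120 N, or if a joint passes its speed limit or range.

### The arm

A 6-joint arm with a two-finger parallel gripper is mounted at the origin on the work surface; the furniture and walls round the work are solid. World frame = base frame: x ahead of the robot, y to its left, z up, the work surface at z = 0. Lengths are in m, angles in rad, forces in N, time in s.
With the tool pointing down it reaches from about 0.25 to 0.775 m from the base axis. Payload 4 kg.
Tool frame: the origin (TCP) lies midway between the tips of the shut fingers; the grasp point (between the pads) lies 19 mm behind it (robot.pinch_z is the distance from the TCP to the grasp point, in m); x points along the fingers, y is the direction in which the jaws open and shut, and the axes are right-handed (so a half turn about x gives the same grasp; the last joint's range is limited). The gripper opens to 94 mm and grips with 3 to 60 N. Pads are 16 mm wide; open, the fingers measure 119 mm over their backs; the gripper's body (75 mm by 177 mm) begins 78 mm behind the grasp point.
Start: joints at [1.12, 0.087, 1.371, -0, 1.684, -0.103], TCP at [0.187, 0.517, 0.206] pointing down, gripper open.
Joint ranges: [-3.1, 3.1], [-0.76, 2.03], [0.27, 2.55], [-1.08, 4.22], [0.17, 2.65], [-2.57, 2.57]. Speed limits (rad/s): [2.79, 2.79, 3.14, 3.14, 3.14, 3.14].

### API

Orientations are given as [roll, pitch, yaw] about the fixed x, y, z axes, in that order (R = Rz(yaw) Ry(pitch) Rx(roll)).
In Python, from bench import robot, imaging gives the robot as it stands. The module is installed in compiled form; this text tells all that it offers.
- The arm moves only by the tool drive_tool, never from a script. Its argument "commands" is a list that holds one entry, the list of rows, each a list of 4 numbers: the shift along the tool's x, y, z as a fraction of full scale, then the turn about the tool's x as a fraction of full scale. A call has 1 to 20 rows; each row shifts and turns the commanded pose from where the row before left it, along the tool's axes as they then stand; what a row does not reach is not made up. Full scale, the value 1, is 0.25 m for a shift and 360 degrees for a turn. A row lasts 1/10 s, in which the tool goes at most 50 mm and 8.59 degrees, less where a joint would pass 70% of its speed; a pose out of reach is approached as far as the arm can. A call with a number of a shift or a turn outside -1 to 1 is refused whole. A call with a gripper value outside its range is refused whole. "grip" is the opening, from 0 (shut) to 1 (fully open), set as the call begins (left out, the last holds). The fingers move at their own pace and stop on an object; the grip force is fixed at half the most. Time passes only in rows, so rows that do not move let the fingers close. It gives the time, the measured TCP pose, the force and the opening at its end, in the units of the state.
- robot.get_obs(): the state, without advancing time (a new reading comes with each control period).
- imaging.snapshot(name): name is "side" or "top" or "wrist"; returns a dict with "pixels" (420x560x3 uint8, red, green, blue), "z_map" (420x560 float32, m along the optical axis (not along the pixel's ray), 0 where there is no reading), "mtx" (3x3 intrinsics, pixels), "extrinsics" (4x4, takes a point from world to camera coordinates). Camera axes: x right, y up, looking along -z (the intrinsics and any distortion apply to the point x, -y, -z); pixel columns grow to the right and rows downward; lengths in m; the calibration is good to about 2 mm. A picture is of the moment at which its call begins.
- robot.close_job(): hands the job in, once; it reports no verdict.
The state is a dict: "time": time; "joint_positions": joint angles; "qvel": joint speeds; "joint_torque": joint torques, N m; "tool_pos": TCP position; "ee_rot": TCP orientation; "wrist_force": force on the tool from outside, world axes, zero at the start; "wrist_torque": the same for the moment, N m; "width": finger opening in m.
Only numpy, scipy, OpenCV 4.12 (cv2) and the standard library are available. Lean on these libraries where they do the work, as an engineer would, in place of code of your own. Each camera call takes 0.05 s, during which the arm holds its last target.

## Working session

There is one attempt and no reset: what is moved stays moved. The work goes in short steps, Python scripts to look and compute and a tool call to move; the robot and the scene stay as the last step left them, time stands still between calls to the robot, and variables do not carry over. Pictures are saved under pics/ and viewed, and the job is handed in when it is done.

Besides the shell and the picture viewer there is one more tool, called as name(argument=value, ...) on one line, values as JSON. drive_tool: Moves the arm, as the interface text tells. Shift numbers are shares of 0.25 m and turn numbers shares of 360 degrees, none past 1 either way. Its arguments: {"type":"object","properties":{"commands":{"type":"array","items":{"type":"array","items":{"type":"array","items":{"type":"number","minimum":-1,"maximum":1}}}},"grip":{"type":"number"}},"required":["commands"]}

```bash
mkdir -p pics; ls; cat > h.py <<'E'
import numpy as np,cv2
from bench import robot,imaging
def snap(n,f):
    s=imaging.snapshot(n); cv2.imwrite('pics/'+f+'.png',s['pixels'][:,:,::-1]); np.savez('pics/'+f+'.npz',**s); return s
def load(f): return np.load('pics/'+f+'.npz')
def pt(s,u,v,d=None):
    d=s['z_map'][int(v),int(u)] if d is None else d
    K=s['mtx'];c=np.array([(u-K[0,2])/K[0,0]*d,-(v-K[1,2])/K[1,1]*d,-d,1])
    return (np.linalg.inv(s['extrinsics'])@c)[:3]
def onz(s,u,v,z):
    a=pt(s,u,v,.5);b=pt(s,u,v,1.);return a+(b-a)*(z-a[2])/(b[2]-a[2])
def cloud(s):
    K=s['mtx'];z=s['z_map'];v,u=np.mgrid[:z.shape[0],:z.shape[1]]
    c=np.stack([(u-K[0,2])/K[0,0]*z,-(v-K[1,2])/K[1,1]*z,-z,np.ones_like(z)],-1)
    return (c@np.linalg.inv(s['extrinsics']).T)[...,:3]
def crop(f,u0,v0,u1,v1,k,o):
    im=cv2.imread('pics/'+f+'.png')[v0:v1,u0:u1]; cv2.imwrite('pics/'+o+'.png',cv2.resize(im,None,fx=k,fy=k,interpolation=cv2.INTER_CUBIC))
E
python3 - <<'E'
from h import *
o=robot.get_obs();print(o)
for n in('top','side','wrist'):
    s=snap(n,n+'0');print(n,s['mtx'],np.linalg.inv(s['extrinsics']).round(3), [k for k in s])
E
```

```text
pics
{'time': 0.0, 'joint_positions': array([ 1.11988972e+00,  8.79446247e-02,  1.37223121e+00, -4.85267543e-05,
        1.68359430e+00, -1.03067862e-01]), 'qvel': array([ 0.00138121, -0.00091547,  0.00094747, -0.00068755, -0.00017951,
        0.00079998]), 'joint_torque': array([-1.62063410e-03, -3.40181243e+01, -3.02426505e+01,  7.17327674e-02,
        3.28795763e-02, -1.70180642e-04]), 'tool_pos': array([0.18724206, 0.51656769, 0.20432154]), 'ee_rot': array([-1.65171831,  1.56861831, -1.99956247]), 'wrist_force': array([-0.26975972, -0.39924987, -0.46281928]), 'wrist_torque': array([ 0.03473355, -0.00893517, -0.00508824]), 'width': 0.09388265218364868}
top [[472.68739489   0.         281.71871043]
 [  0.         472.68739489 208.24553417]
 [  0.           0.           1.        ]] [[-0.024  0.985 -0.17   0.4  ]
 [-1.    -0.023  0.006 -0.093]
 [ 0.002  0.17   0.985  0.989]
 [ 0.     0.     0.     1.   ]] ['pixels', 'z_map', 'mtx', 'extrinsics']
side [[404.27088877   0.         284.46320549]
 [  0.         404.27088877 208.62768224]
 [  0.           0.           1.        ]] [[ 0.949  0.187 -0.256  0.296]
 [-0.317  0.55  -0.773 -0.922]
 [-0.004  0.814  0.581  0.67 ]
 [ 0.     0.     0.     1.   ]] ['pixels', 'z_map', 'mtx', 'extrinsics']
wrist [[299.1527507    0.         277.98173163]
 [  0.         299.1527507  213.39432819]
 [  0.           0.           1.        ]] [[ 0.342 -0.914 -0.219  0.125]
 [ 0.94   0.332  0.081  0.54 ]
 [-0.002 -0.234  0.972  0.383]
 [ 0.     0.     0.     1.   ]] ['pixels', 'z_map', 'mtx', 'extrinsics']
```

View pics/top0.png

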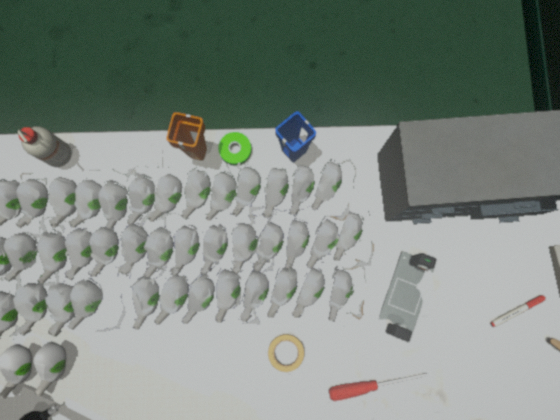

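View pics/side0.png

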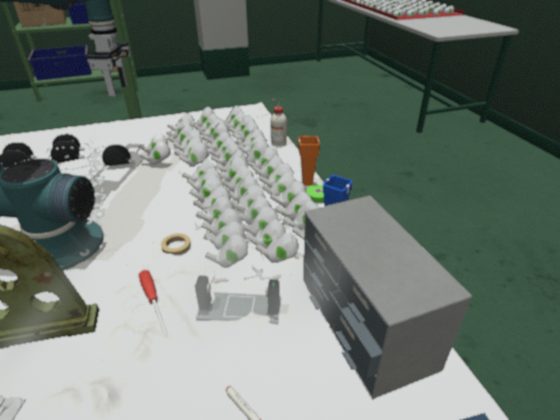

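View pics/wrist0.png

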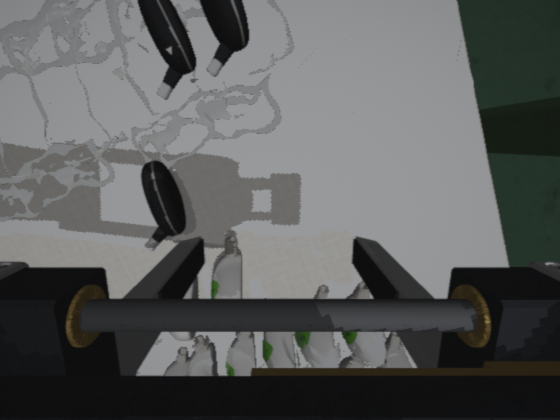

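```bash
python3 - <<'E'
from h import *
crop('top0',150,100,350,180,4,'c1'); crop('top0',365,235,455,355,6,'c2')
s=load('top0');P=cloud(s)
for nm,(u0,v0,u1,v1),zt in (('liner',(160,105,212,165),.14),('carrier',(270,105,322,165),.118)):
    q=P[v0:v1,u0:u1].reshape(-1,3); q=q[(q[:,2]>zt)&(q[:,2]<.17)]
    print(nm,len(q),q.min(0).round(4),q.max(0).round(4),np.median(q[:,2]))
    r=cv2.minAreaRect((q[:,:2]*1000).astype(np.float32));print(r,cv2.boxPoints(r))
E
```

```text
liner 290 [0.6647 0.046  0.1403] [0.7317 0.113  0.1514] 0.1465190302234507
((698.049560546875, 79.95722198486328), (59.94706726074219, 59.57489013671875), 75.54326629638672) [[661.7225    58.369156]
 [719.41095   43.496353]
 [734.37665  101.54529 ]
 [676.6882   116.41809 ]]
carrier 306 [ 0.6584 -0.166   0.1182] [ 0.7362 -0.0896  0.1284] 0.12391994228532177
((697.8309936523438, -127.72431182861328), (61.059539794921875, 60.8214111328125), 38.692378997802734) [[ 654.99115  -123.073685]
 [ 693.013    -170.54562 ]
 [ 740.67084  -132.37494 ]
 [ 702.649     -84.903   ]]
```

View pics/c1.png

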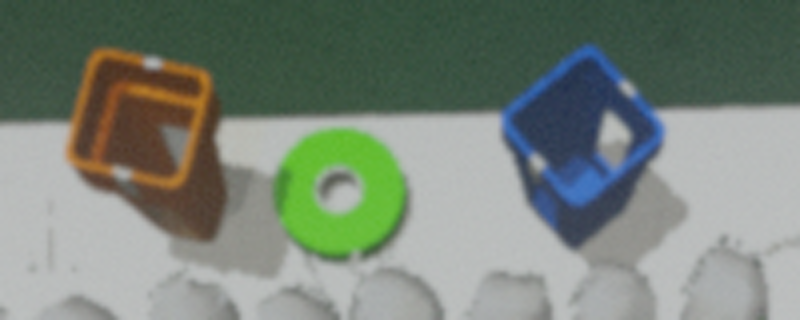

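View pics/c2.png

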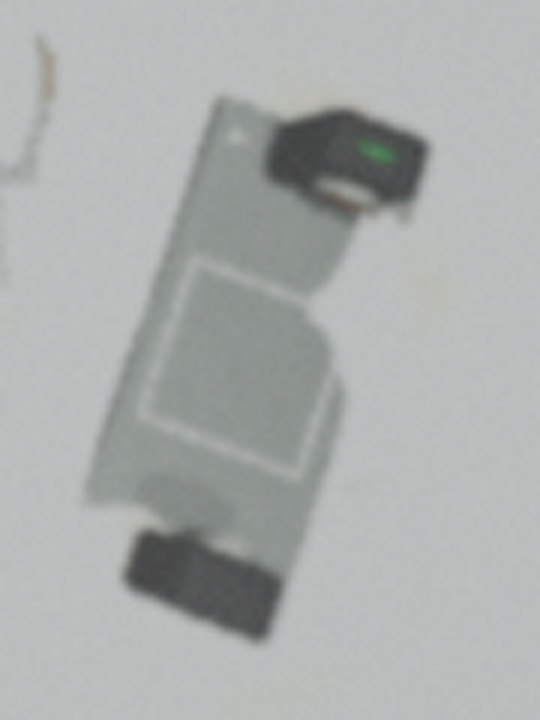

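```bash
python3 - <<'E'
from h import *
s=load('top0');P=cloud(s)
f=lambda u,v,z:onz(s,365+(u+.5)/6-.5,235+(v+.5)/6-.5,z)[:2]*1000
a,b,c=f(197,261,.01),f(142,410,.01),f(297,472,.01)
print(a,b,c,'mid',(a+c)/2, np.linalg.norm(a-b),np.linalg.norm(c-b),np.degrees(np.arctan2(*(a-b)[::-1])),np.degrees(np.arctan2(*(c-b)[::-1])))
p,q=f(222,97,.01),f(92,500,.01);print('plate edge',np.degrees(np.arctan2(*(p-q)[::-1])),np.linalg.norm(p-q))
q=P[235:355,365:455].reshape(-1,3); q=q[(q[:,2]>.076)&(q[:,2]<.09)]
m=q[:,0].mean(); 
for k in (q[q[:,0]>m],q[q[:,0]<m]):
    r=cv2.minAreaRect((k[:,:2]*1000).astype(np.float32));print(len(k),r,np.median(k[:,2]))
q=P[235:355,365:455].reshape(-1,3); q=q[(q[:,2]>.006)&(q[:,2]<.014)]
print(cv2.minAreaRect((q[:,:2]*1000).astype(np.float32)))
s=load('side0');P=cloud(s)
for nm,(u0,v0,u1,v1) in (('liner',(290,130,325,160)),('carrier',(318,170,355,205))):
    q=P[v0:v1,u0:u1].reshape(-1,3);z=q[(q[:,0]>.6)&(q[:,2]>.1)&(q[:,2]<.17)]
    t=z[:,2].max();k=z[z[:,2]>t-.012]
    r=cv2.minAreaRect((k[:,:2]*1000).astype(np.float32));print(nm,t,r)
crop('side0',180,260,300,340,6,'c3')
E
```

```text
[ 418.25391433 -333.28324896] [ 368.82970244 -311.39710161] [ 347.09726656 -362.43651214] mid [ 382.67559044 -347.85988055] 54.05327156533074 55.473599094942436 -23.884834924352962 -113.06416694462877
plate edge -21.46172966004378 144.45331254332373
198 ((449.2652893066406, -374.4682922363281), (33.45938491821289, 22.242692947387695), 66.13749694824219) 0.0806990461041332
209 ((314.9507141113281, -318.03033447265625), (33.22894287109375, 21.6379451751709), 67.19335174560547) 0.08054759586792093
((387.112060546875, -357.58856201171875), (185.1253204345703, 245.44247436523438), 86.80929565429688)
liner 0.15003325185688587 ((701.0277709960938, 77.68077087402344), (63.28156661987305, 58.876731872558594), 76.08596801757812)
carrier 0.12721666884097316 ((700.27001953125, -129.945556640625), (66.10078430175781, 61.30445861816406), 40.397212982177734)
```

View pics/c3.png

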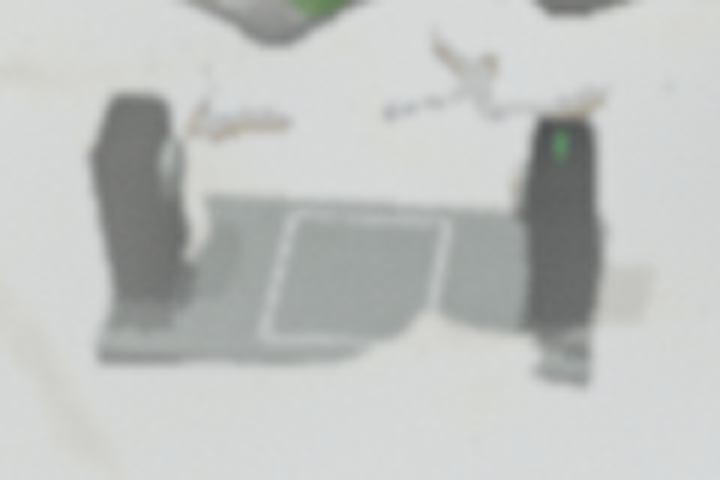

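```bash
cat >> h.py <<'E'
from scipy.spatial.transform import Rotation as R
def st():
    o=robot.get_obs();M=R.from_euler('xyz',o['ee_rot']).as_matrix()
    y=np.degrees(np.arctan2(M[1,1],M[0,1]))
    print('t',round(o['time'],2),'tcp',(o['tool_pos']*1000).round(1),'jawyaw',round(y,2),'F',o['wrist_force'].round(2),'T',o['wrist_torque'].round(2),'w',round(o['width']*1000,1),'q',o['joint_positions'].round(3)); return o,M,y
def go(x,y,z,yaw=None):
    o,M,c=st();d=np.array([x,y,z])/1000-o['tool_pos'];
    yaw=c if yaw is None else yaw
    t=-(yaw-c)   # tool x is down: +turn reduces yaw
    t=(t+90)%180-90
    print('turn deg',round(t,2),'frac',round(t/360,4))
    L=M.T@d; print('shift before turn, frac',(L/.25).round(4))
    M2=M@R.from_euler('x',t,degrees=True).as_matrix(); print('shift after turn, frac',(M2.T@d/.25).round(4))
E
python3 - <<'E'
from h import *
o,M,y=st();print(M.round(3)); go(698,-128,204,38.7); go(698,-128,204,-51.3)
E
```

```text
t 0.15 tcp [187.3 516.7 204.6] jawyaw 70.07 F [-0.15 -0.18  0.95] T [ 0.01 -0.   -0.03] w 93.9 q [ 1.12   0.088  1.372  0.     1.684 -0.103]
[[-0.001  0.341  0.94 ]
 [-0.002  0.94  -0.341]
 [-1.    -0.002 -0.   ]]
t 0.15 tcp [187.3 516.7 204.6] jawyaw 70.07 F [-0.15 -0.18  0.95] T [ 0.01 -0.   -0.03] w 93.9 q [ 1.12   0.088  1.372  0.     1.684 -0.103]
turn deg 31.37 frac 0.0871
shift before turn, frac [ 0.0047 -1.728   2.7995]
shift after turn, frac [ 0.0047 -0.0181  3.2899]
t 0.15 tcp [187.3 516.7 204.6] jawyaw 70.07 F [-0.15 -0.18  0.95] T [ 0.01 -0.   -0.03] w 93.9 q [ 1.12   0.088  1.372  0.     1.684 -0.103]
turn deg -58.63 frac -0.1629
shift before turn, frac [ 0.0047 -1.728   2.7995]
shift after turn, frac [ 0.0047 -3.2899 -0.0181]
```

drive_tool(commands=[[[0,0,0,-0.0204],[0,0,0,-0.0204],[0,0,0,-0.0204],[0,0,0,-0.0204],[0,0,0,-0.0204],[0,0,0,-0.0204],[0,0,0,-0.0204],[0,0,0,-0.0201],[0,-0.05,0,0],[0,-0.1,0,0],[0,-0.15,0,0],[0,-0.18,0,0],[0,-0.18,0,0],[0,-0.18,0,0],[0,-0.18,0,0],[0,-0.18,0,0],[0,-0.18,0,0],[0,-0.18,0,0]]], grip=1)

```text
time: 1.95
tool_pos: [0.4321, 0.2104, 0.2055]
ee_rot: [-0.918, 1.57, -0.246]
wrist_force: [0.5, -0.7, 0.0]
width: 0.0934
```

```bash
python3 - <<'E'
from h import *
go(698,-128,204,-51.3)
E
```

```text
t 1.95 tcp [432.1 210.4 205.5] jawyaw 128.51 F [ 0.48 -0.69  0.  ] T [0.11 0.02 0.02] w 93.4 q [ 0.335 -0.069  1.528 -0.     1.682 -1.908]
turn deg -0.19 frac -0.0005
shift before turn, frac [ 0.0063 -1.7213 -0.0103]
shift after turn, frac [ 0.0063 -1.7213 -0.0161]
```

drive_tool(commands=[[[0,0,0,0.0208],[0,0,0,0.0208],[0,0,0,0.0208],[0,0,0,0.0208],[0,0,0,0.0208],[0,0,0,0.0208],[0,0,0,0.0208],[0,0,0,0.0208],[0,0,0,0.0208],[0,0,0,0.0208],[0,0,0,0.0208],[0,0,0,0.0207],[0,0,0,0]]])

```text
time: 3.25
tool_pos: [0.4312, 0.212, 0.2053]
ee_rot: [-1.278, 1.57, -2.173]
wrist_force: [-0.1, -0.2, -0.6]
width: 0.0942
```

```bash
python3 - <<'E'
from h import *
go(698,-128,204,38.7)
E
```

```text
t 3.25 tcp [431.2 212.  205.3] jawyaw 38.74 F [-0.05 -0.18 -0.56] T [-0.06 -0.03  0.02] w 94.2 q [ 0.339 -0.068  1.528 -0.     1.682 -0.337]
turn deg 0.04 frac 0.0001
shift before turn, frac [ 0.0054 -0.0187  1.7285]
shift after turn, frac [ 0.0054 -0.0176  1.7285]
```

drive_tool(commands=[[[0,0,0.08,0],[0,0,0.15,0],[0,0,0.15,0],[0,0,0.15,0],[0,0,0.15,0],[0,0,0.15,0],[0,0,0.15,0],[0,0,0.15,0],[0,0,0.15,0],[0,0,0.15,0],[0,0,0.14,0],[0,-0.018,0.1,0],[0,0,0.0585,0],[0,0,0,0],[0,0,0,0]]])

```text
time: 4.75
tool_pos: [0.6988, -0.1264, 0.2049]
ee_rot: [-2.824, 1.569, 2.568]
wrist_force: [0.4, -0.2, 0.7]
width: 0.0941
```

```bash
python3 - <<'E'
from h import *
go(698,-128,94,38.7)
s=snap('wrist','w1');s=snap('top','t1')
crop('t1',240,60,360,200,5,'t1c')
E
```

```text
t 4.75 tcp [ 698.8 -126.4  204.9] jawyaw 38.91 F [ 0.36 -0.18  0.73] T [-0.05  0.01  0.03] w 94.1 q [-0.259  0.458  0.914  0.     1.771 -0.938]
turn deg 0.21 frac 0.0006
shift before turn, frac [ 0.4438 -0.0061  0.0035]
shift after turn, frac [ 0.4438 -0.0061  0.0035]
```

View pics/w1.png

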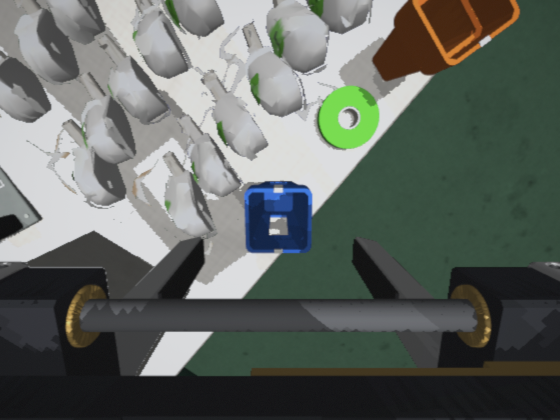

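View pics/t1c.png

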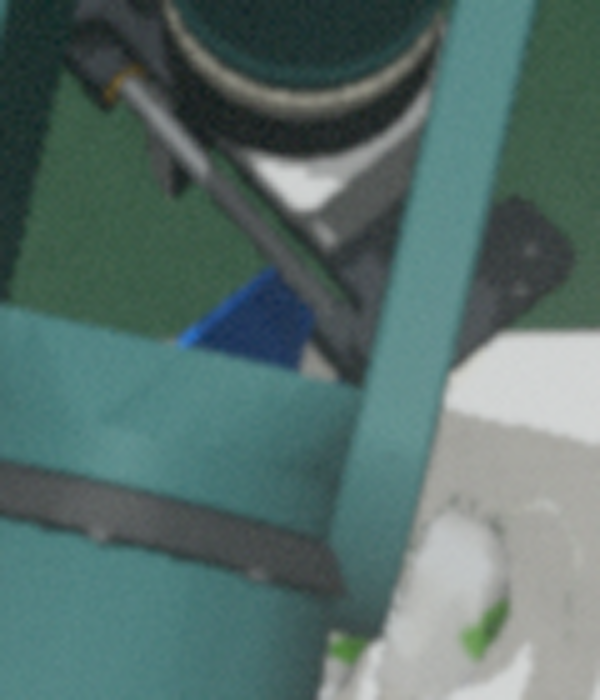

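```bash
python3 - <<'E'
from h import *
s=load('w1');P=cloud(s)
q=P[170:265,235:325].reshape(-1,3); q=q[(q[:,2]>.117)&(q[:,2]<.135)]
r=cv2.minAreaRect((q[:,:2]*1000).astype(np.float32));print(r,len(q),np.median(q[:,2]))
q=P[0:90,380:530].reshape(-1,3); q=q[(q[:,2]>.140)&(q[:,2]<.16)]
r=cv2.minAreaRect((q[:,:2]*1000).astype(np.float32));print(r,len(q),np.median(q[:,2]))
q=P[80:155,310:390].reshape(-1,3);q=q[(q[:,2]>.012)&(q[:,2]<.03)];print(cv2.minAreaRect((q[:,:2]*1000).astype(np.float32)))
E
```

```text
((700.0425415039062, -128.41494750976562), (60.02522659301758, 60.80878448486328), 38.05740737915039) 1354 0.12461714711616353
((711.0355224609375, 66.79217529296875), (76.02234649658203, 44.13535690307617), 39.71134567260742) 1547 0.1470523894997381
((703.3849487304688, -2.3701553344726562), (69.74325561523438, 69.19172668457031), 55.76710891723633)
```

drive_tool(commands=[[[0.03,-0.004,0.006,0.001],[0.06,0,0,0],[0.07,0,0,0],[0.07,0,0,0],[0.07,0,0,0],[0.06,0,0,0],[0.05,0,0,0],[0.03,0,0,0],[0.004,0,0,0],[0,0,0,0],[0,0,0,0]]])

```text
time: 5.95
tool_pos: [0.7001, -0.1283, 0.0958]
ee_rot: [0.684, 1.569, -0.214]
wrist_force: [-0.1, 0.1, 0.1]
width: 0.094
```

```bash
python3 - <<'E'
from h import *
go(699,-128.2,94,38.4)
s=snap('wrist','w2')
E
```

```text
t 5.95 tcp [ 700.1 -128.3   95.8] jawyaw 38.54 F [-0.13  0.07  0.12] T [-0.01  0.04 -0.02] w 94.0 q [-0.261  0.485  1.091  0.     1.563 -0.934]
turn deg 0.14 frac 0.0004
shift before turn, frac [ 0.0071 -0.0031 -0.0031]
shift after turn, frac [ 0.0071 -0.0031 -0.0031]
```

View pics/w2.png

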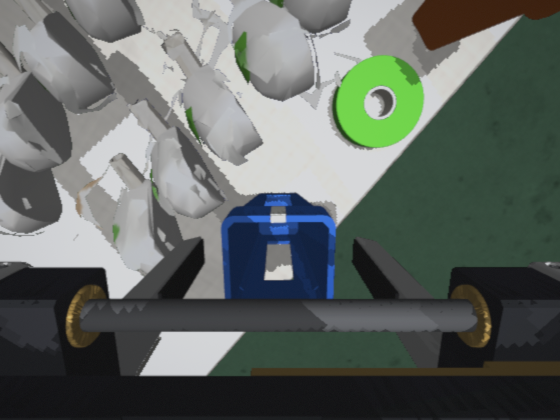

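drive_tool(commands=[[[0,0,0,0],[0,0,0,0],[0,0,0,0],[0,0,0,0],[0,0,0,0],[0,0,0,0],[0,0,0,0],[0,0,0,0]]], grip=0)

```text
time: 6.8
tool_pos: [0.6995, -0.1281, 0.0945]
ee_rot: [1.594, 1.571, 0.695]
wrist_force: [0.1, -0.2, 0.1]
width: 0.0597
```

```bash
python3 - <<'E'
from h import *
st()
E
```

```text
t 6.8 tcp [ 699.5 -128.1   94.5] jawyaw 38.54 F [ 0.11 -0.21  0.1 ] T [-0.05 -0.05  0.04] w 59.7 q [-0.261  0.486  1.092  0.     1.563 -0.933]
```

drive_tool(commands=[[[-0.01,0,0,0],[-0.03,0,0,0],[-0.05,0,0,0],[-0.07,0,0,0],[-0.08,0,0,0],[-0.08,0,0,0],[-0.07,0,0,0],[-0.06,0,0,0],[-0.04,0,0,0],[-0.02,0,0,0],[0,0,0,0]]])

```text
time: 7.9
tool_pos: [0.6996, -0.1282, 0.2227]
ee_rot: [0.708, 1.57, -0.19]
wrist_force: [-0.5, -0.6, -1.6]
width: 0.06
```

```bash
python3 - <<'E'
from h import *
snap('wrist','w3');go(430,-170,220,38.54)
E
```

```text
t 7.95 tcp [ 699.3 -128.1  221.6] jawyaw 38.54 F [-0.31  0.49 -1.75] T [-0.06  0.02 -0.03] w 60.2 q [-0.261  0.46   0.878  0.     1.804 -0.933]
turn deg -0.0 frac -0.0
shift before turn, frac [ 0.0071 -0.947  -0.5401]
shift after turn, frac [ 0.0071 -0.947  -0.5402]
```

View pics/w3.png

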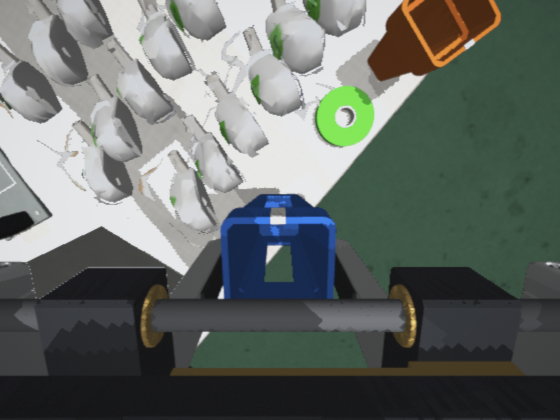

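drive_tool(commands=[[[0,-0.02,-0.0114,0],[0,-0.05,-0.0285,0],[0,-0.08,-0.0456,0],[0,-0.09,-0.0513,0],[0,-0.09,-0.0513,0],[0,-0.09,-0.0513,0],[0,-0.09,-0.0513,0],[0,-0.09,-0.0513,0],[0,-0.09,-0.0513,0],[0,-0.09,-0.0513,0],[0,-0.08,-0.0456,0],[0,-0.05,-0.0285,0],[0,-0.027,-0.015,0],[0,0,0,0]]])

```text
time: 9.35
tool_pos: [0.4325, -0.1698, 0.2219]
ee_rot: [1.057, 1.57, 0.158]
wrist_force: [0.5, 0.1, -1.9]
width: 0.0599
```

```bash
python3 - <<'E'
from h import *
go(382.3,-347,220,67)
E
```

```text
t 9.35 tcp [ 432.5 -169.8  221.9] jawyaw 38.5 F [ 0.53  0.12 -1.94] T [-0.03  0.02  0.01] w 59.9 q [-0.496 -0.107  1.531  0.     1.717 -1.168]
turn deg -28.5 frac -0.0792
shift before turn, frac [ 0.0076 -0.5985  0.4297]
shift after turn, frac [ 0.0076 -0.731   0.0921]
```

Take a fresh side view of the gauge here, then move over it.

drive_tool(commands=[[[0,0,0,-0.0132],[0,0,0,-0.0132],[0,0,0,-0.0132],[0,0,0,-0.0132],[0,0,0,-0.0132],[0,0,0,-0.0132],[0,-0.03,0.004,0],[0,-0.06,0.008,0],[0,-0.09,0.011,0],[0,-0.1,0.012,0],[0,-0.1,0.012,0],[0,-0.1,0.012,0],[0,-0.1,0.012,0],[0,-0.08,0.011,0],[0,-0.05,0.007,0],[0,-0.021,0.003,0],[0,0,0,0],[0,0,0,0]]])

```text
time: 11.15
tool_pos: [0.3833, -0.3464, 0.2219]
ee_rot: [1.623, 1.57, 1.223]
wrist_force: [-0.6, 0.1, -2.0]
width: 0.0603
```

```bash
python3 - <<'E'
from h import *
snap('wrist','w4');snap('side','s4');go(382.3,-347,220,67)
crop('s4',160,160,320,340,4,'s4c')
E
```

```text
t 11.25 tcp [ 383.3 -346.2  222.1] jawyaw 67.1 F [ 0.21 -0.9  -2.89] T [-0.04  0.   -0.02] w 59.7 q [-0.845  0.01   1.419  0.     1.713 -2.016]
turn deg 0.1 frac 0.0003
shift before turn, frac [ 0.0083 -0.0045 -0.0026]
shift after turn, frac [ 0.0083 -0.0045 -0.0026]
```

View pics/w4.png

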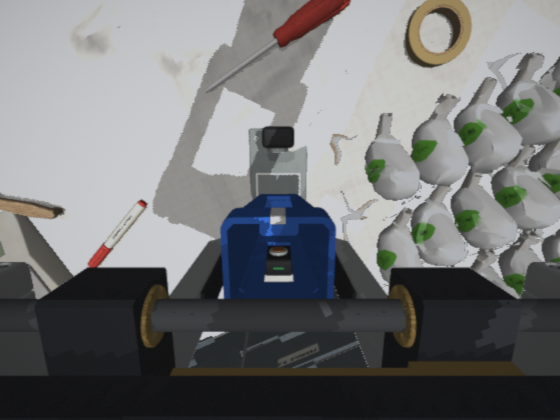

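View pics/s4c.png

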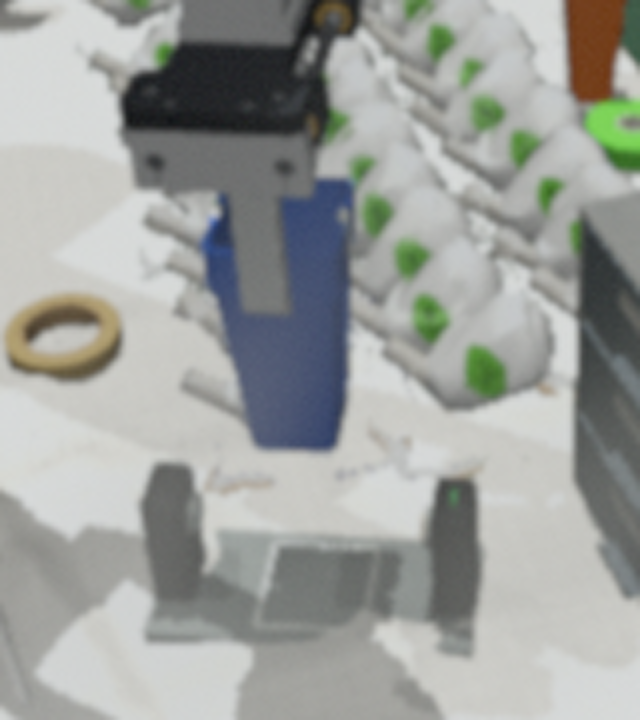

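```bash
python3 - <<'E'
from h import *
s=load('side0')
f=lambda u,v,z:onz(s,180+(u+.5)/6-.5,260+(v+.5)/6-.5,z)[:2]*1000
a,b,c=f(297,215,.01),f(447,222,.01),f(267,337,.01)
print('mid side',(b+c)/2,np.linalg.norm(a-b),np.linalg.norm(a-c),np.degrees(np.arctan2(*(b-a)[::-1])))
P=cloud(s);q=P[260:340,180:300].reshape(-1,3);q=q[(q[:,2]>.076)&(q[:,2]<.09)];m=.38
cs=[]
for k in (q[q[:,0]>m],q[q[:,0]<m]):
    r=cv2.minAreaRect((k[:,:2]*1000).astype(np.float32));print(len(k),r);cs.append(r[0])
print(np.mean(cs,0),np.degrees(np.arctan2(cs[0][1]-cs[1][1],cs[0][0]-cs[1][0])))
s=load('w4')
P=cloud(s);q=P[100:195,235:320].reshape(-1,3);q=q[(q[:,2]>.076)&(q[:,2]<.09)];print('w post',cv2.minAreaRect((q[:,:2]*1000).astype(np.float32)))
q=P[100:195,235:320].reshape(-1,3);q=q[(q[:,2]>.007)&(q[:,2]<.014)];print('w plate',cv2.minAreaRect((q[:,:2]*1000).astype(np.float32)))
print(onz(s,256.5,174,.01),onz(s,299,174,.01))
q=P[190:300,215:340].reshape(-1,3);q=q[(q[:,2]>.235)&(q[:,2]<.265)];print('carrier rim',cv2.minAreaRect((q[:,:2]*1000).astype(np.float32)),q[:,2].max())
E
python3 -c "
from h import *
crop('w4',240,110,320,290,4,'w4c')"
```

```text
mid side [ 385.09808659 -347.15475292] 54.40950158673388 55.355673183279926 -22.151617178259976
144 ((451.6935119628906, -375.8697509765625), (35.395965576171875, 21.78097152709961), 67.6715316772461)
140 ((317.1541442871094, -320.408203125), (34.2048225402832, 21.269882202148438), 67.30265808105469)
[ 384.42382812 -348.13897705] -22.403065777523295
w post ((317.4625244140625, -319.4411926269531), (33.56809616088867, 20.327987670898438), 67.08291625976562)
w plate ((329.75360107421875, -324.51727294921875), (111.51852416992188, 118.0902099609375), 66.76309967041016)
[ 0.34896167 -0.36206715  0.01      ] [ 0.37060226 -0.31109842  0.01      ]
carrier rim ((381.2515563964844, -346.38958740234375), (71.85468292236328, 56.71617126464844), 67.11243438720703) 0.26497827134667007
```

View pics/w4c.png

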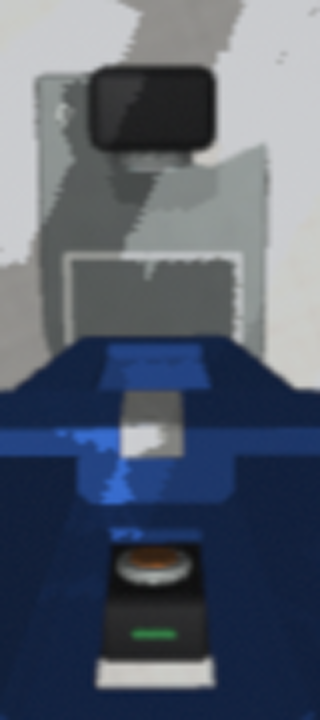

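drive_tool(commands=[[[0.02,-0.0037,0.0046,0],[0.04,0,0,0],[0.06,0,0,0],[0.07,0,0,0],[0.07,0,0,0],[0.06,0,0,0],[0.05,0,0,0],[0.03,0,0,0],[0.02,0,0,0],[0.01,0,0,0],[0.006,0,0,0],[0,0,0,0],[0,0,0,0]]])

```text
time: 12.55
tool_pos: [0.3839, -0.3486, 0.1135]
ee_rot: [-0.387, 1.57, -0.788]
wrist_force: [-0.7, -0.4, -2.3]
width: 0.0597
```

```bash
python3 - <<'E'
from h import *
go(384,-347.5,104.5,67.1);snap('side','s5')
crop('s5',160,200,320,340,4,'s5c')
E
```

```text
t 12.55 tcp [ 383.9 -348.6  113.5] jawyaw 67.05 F [-0.73 -0.44 -2.34] T [ 0.04 -0.03 -0.01] w 59.7 q [-0.847  0.053  1.59   0.     1.497 -2.017]
turn deg -0.05 frac -0.0001
shift before turn, frac [ 0.0362  0.0041 -0.0014]
shift after turn, frac [ 0.0362  0.0041 -0.0014]
```

View pics/s5c.png

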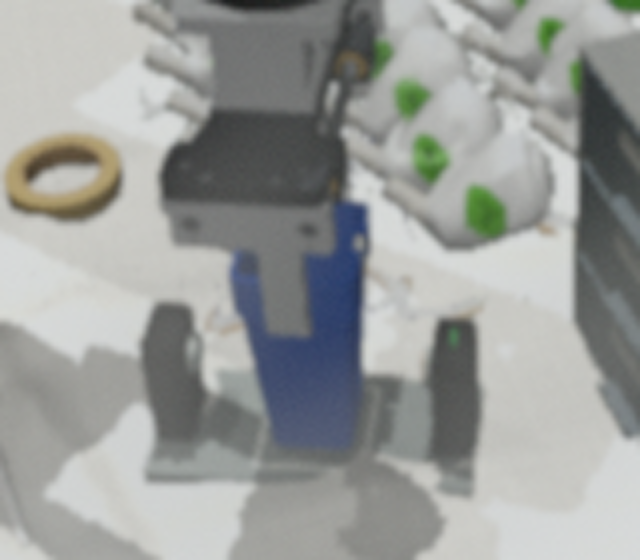

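drive_tool(commands=[[[0.008,0.002,0,0],[0.008,0,0,0],[0.006,0,0,0],[0.004,0,0,0],[0.002,0,0,0],[0.002,0,0,0],[0,0,0,0],[0,0,0,0]]])

```text
time: 13.4
tool_pos: [0.3839, -0.3479, 0.1055]
ee_rot: [0.337, 1.571, -0.063]
wrist_force: [-0.3, 0.0, -2.4]
width: 0.0599
```

```bash
python3 - <<'E'
from h import *
go(384,-347.5,104.5,67.1)
E
```

```text
t 13.4 tcp [ 383.9 -347.9  105.5] jawyaw 67.05 F [-0.29  0.04 -2.39] T [-0.05  0.   -0.03] w 59.9 q [-0.846  0.058  1.602  0.     1.482 -2.016]
turn deg -0.05 frac -0.0002
shift before turn, frac [ 0.004   0.0016 -0.    ]
shift after turn, frac [ 0.004   0.0016 -0.    ]
```

drive_tool(commands=[[[0.002,0,0,0],[0.002,0,0,0],[0,0,0,0],[0,0,0,0]]])

```text
time: 13.8
tool_pos: [0.3839, -0.3478, 0.1044]
ee_rot: [1.597, 1.571, 1.197]
wrist_force: [0.1, 0.2, -1.7]
width: 0.0598
```

drive_tool(commands=[[[0.002,0,0,0],[0,0,0,0],[0,0,0,0]]])

```text
time: 14.1
tool_pos: [0.384, -0.3479, 0.1044]
ee_rot: [-0.068, 1.57, -0.469]
wrist_force: [0.1, 1.2, 2.0]
width: 0.0595
```

drive_tool(commands=[[[0,0,0,0],[0,0,0,0],[0,0,0,0],[0,0,0,0],[0,0,0,0],[0,0,0,0],[0,0,0,0]]], grip=1)

```text
time: 14.8
tool_pos: [0.3839, -0.3478, 0.1039]
ee_rot: [1.341, 1.571, 0.94]
wrist_force: [-0.4, 0.1, -0.2]
width: 0.0939
```

drive_tool(commands=[[[-0.02,0,0,0],[-0.04,0,0,0],[-0.06,0,0,0],[-0.1,0,0,0],[-0.1,0,0,0],[-0.1,0,0,0],[-0.08,0,0,0],[-0.04,0,0,0],[0,0,0,0],[0,0,0,0]]])

```text
time: 15.8
tool_pos: [0.3837, -0.3477, 0.2386]
ee_rot: [2.5, 1.57, 2.099]
wrist_force: [0.3, -0.7, 0.4]
width: 0.0941
```

```bash
python3 - <<'E'
from h import *
go(430,-170,240,67);snap('wrist','w6');s=snap('side','s6')
crop('s6',160,200,320,340,4,'s6c')
P=cloud(s);q=P[200:340,160:320].reshape(-1,3);q=q[(q[:,2]>.12)&(q[:,2]<.15)&(q[:,0]>.33)&(q[:,0]<.43)&(abs(q[:,1]+.347)<.05)]
print(cv2.minAreaRect((q[:,:2]*1000).astype(np.float32)),q[:,2].max())
P=cloud(load('w6'));q=P.reshape(-1,3);q=q[(q[:,2]>.128)&(q[:,2]<.142)&(q[:,0]>.33)&(q[:,0]<.43)&(abs(q[:,1]+.347)<.05)]
print(cv2.minAreaRect((q[:,:2]*1000).astype(np.float32)),q[:,2].max())
E
```

```text
t 15.8 tcp [ 383.7 -347.7  238.6] jawyaw 67.05 F [ 0.32 -0.67  0.41] T [-0.02 -0.07  0.04] w 94.1 q [-0.846  0.012  1.385  0.     1.746 -2.016]
turn deg 0.05 frac 0.0001
shift before turn, frac [-0.0053  0.7266 -0.1066]
shift after turn, frac [-0.0053  0.7265 -0.1073]
((384.6564025878906, -348.653076171875), (62.85362243652344, 61.304691314697266), 67.39578247070312) 0.13741588378288394
((384.4847412109375, -348.2346496582031), (59.911407470703125, 60.98710250854492), 66.89541625976562) 0.13719424248796108
```

View pics/w6.png

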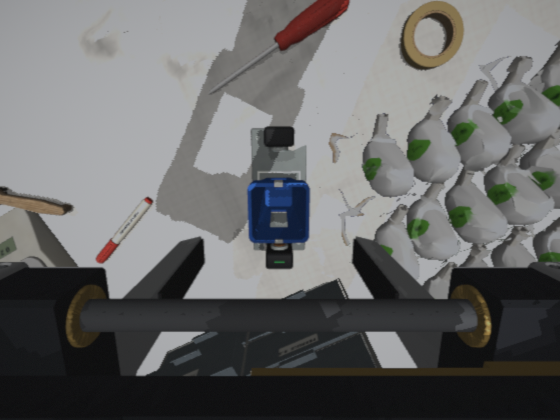

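View pics/s6c.png

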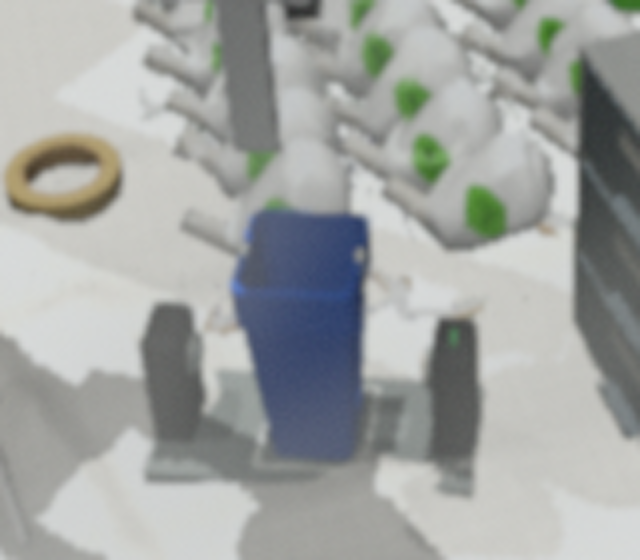

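```bash
python3 - <<'E'
from h import *
go(699,79.5,238,75.3)
E
```

```text
t 15.9 tcp [ 383.4 -347.3  237.5] jawyaw 67.05 F [0.32 0.54 0.08] T [-0.04  0.01  0.05] w 94.2 q [-0.846  0.012  1.386  0.     1.746 -2.016]
turn deg -8.25 frac -0.0229
shift before turn, frac [-5.0000e-04  2.0644e+00  4.9650e-01]
shift after turn, frac [-5.0000e-04  1.9718e+00  7.8770e-01]
```

drive_tool(commands=[[[0,0,0,-0.0115],[0,0,0,-0.0114],[0,0.04,0.016,0],[0,0.08,0.032,0],[0,0.12,0.048,0],[0,0.14,0.056,0],[0,0.14,0.056,0],[0,0.14,0.056,0],[0,0.14,0.056,0],[0,0.14,0.056,0],[0,0.14,0.056,0],[0,0.14,0.056,0],[0,0.14,0.056,0],[0,0.14,0.056,0],[0,0.12,0.048,0],[0,0.12,0.048,0],[0,0.1,0.04,0],[0,0.08,0.032,0],[0,0.052,0.02,0],[0,0,0,0]]])

```text
time: 17.9
tool_pos: [0.6996, 0.0816, 0.2368]
ee_rot: [-3.129, 1.568, 2.899]
wrist_force: [-1.0, 0.0, 0.3]
width: 0.0941
```

```bash
python3 - <<'E'
from h import *
go(699,79.5,122,75.3);s=snap('wrist','w7')
P=cloud(s);q=P.reshape(-1,3);q=q[(q[:,2]>.141)&(q[:,2]<.156)&(abs(q[:,0]-.7)<.05)&(abs(q[:,1]-.08)<.05)]
print(cv2.minAreaRect((q[:,:2]*1000).astype(np.float32)),q[:,2].max(),np.median(q[:,2]))
E
```

```text
t 17.9 tcp [699.6  81.6 236.8] jawyaw 75.39 F [-1.01  0.03  0.27] T [-0.   -0.04  0.  ] w 94.1 q [ 3.500e-02  4.470e-01  8.660e-01  1.000e-03  1.831e+00 -1.280e+00]
turn deg 0.09 frac 0.0002
shift before turn, frac [ 0.4594 -0.0089  0.0012]
shift after turn, frac [ 0.4594 -0.0089  0.0012]
((700.9818115234375, 78.97244262695312), (58.24355697631836, 59.08893585205078), 75.9440689086914) 0.1498119631476612 0.1477637568135632
```

View pics/w7.png

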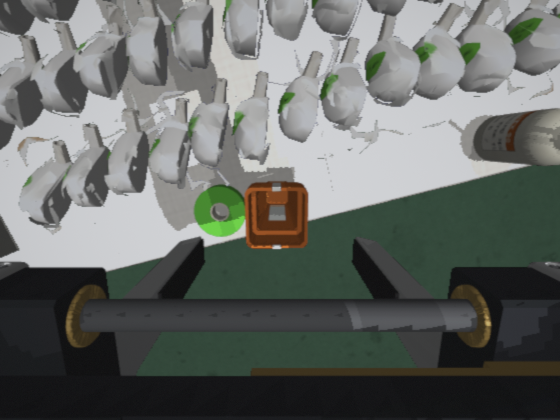

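drive_tool(commands=[[[0.03,-0.008,0.004,-0.001],[0.06,0,0,0],[0.08,0,0,0],[0.08,0,0,0],[0.08,0,0,0],[0.06,0,0,0],[0.05,0,0,0],[0.03,0,0,0],[0,0,0,0],[0,0,0,0]]])

```text
time: 18.95
tool_pos: [0.7004, 0.0768, 0.1222]
ee_rot: [0.342, 1.57, 0.092]
wrist_force: [0.1, -0.1, -0.1]
width: 0.0941
```

```bash
python3 - <<'E'
from h import *
go(700.3,79.2,119.5,75.7);s=snap('wrist','w8')
E
```

```text
t 18.95 tcp [700.4  76.8 122.2] jawyaw 75.65 F [ 0.09 -0.06 -0.08] T [-0.04 -0.01 -0.01] w 94.1 q [ 0.029  0.459  1.076  0.     1.606 -1.292]
turn deg -0.05 frac -0.0001
shift before turn, frac [ 0.0109  0.0093 -0.0027]
shift after turn, frac [ 0.0109  0.0093 -0.0027]
```

View pics/w8.png

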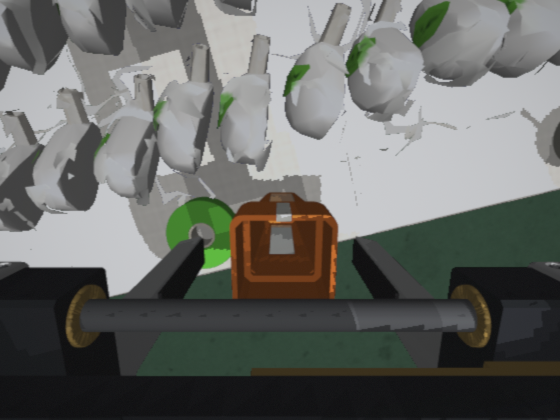

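drive_tool(commands=[[[0.011,0.0115,-0.001,0],[0,0,0,0],[0,0,0,0]]])

```text
time: 19.3
tool_pos: [0.7006, 0.0799, 0.119]
ee_rot: [0.31, 1.57, 0.06]
wrist_force: [0.2, -0.3, 0.0]
width: 0.0942
```

```bash
python3 - <<'E'
from h import *
go(700.3,79.2,119.5,75.7);s=snap('wrist','w9')
crop('w9',180,160,380,310,4,'w9c')
E
```

```text
t 19.3 tcp [700.6  79.9 119. ] jawyaw 75.67 F [ 0.2  -0.29  0.03] T [0.05 0.01 0.01] w 94.2 q [ 0.033  0.462  1.078  0.     1.602 -1.288]
turn deg -0.03 frac -0.0001
shift before turn, frac [-0.002  -0.0031 -0.0006]
shift after turn, frac [-0.002  -0.0031 -0.0006]
```

View pics/w9c.png

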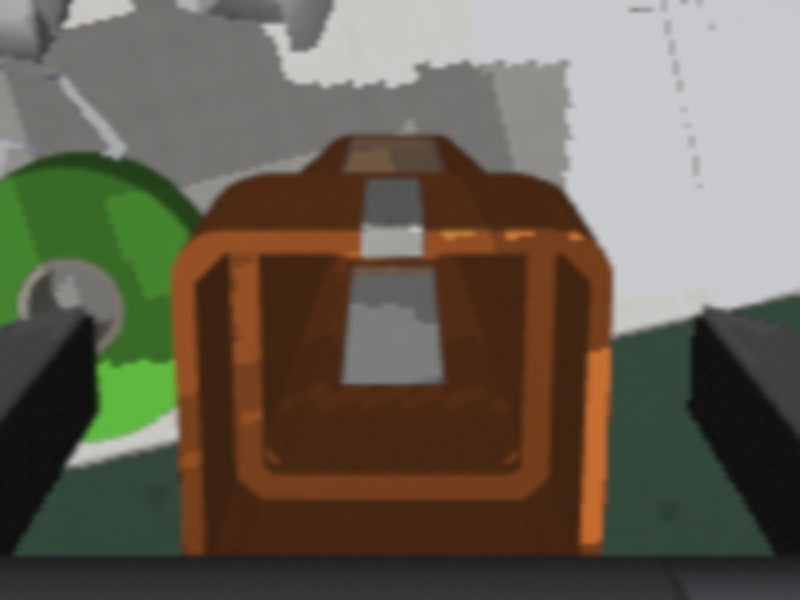

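drive_tool(commands=[[[0,0,0,0],[0,0,0,0],[0,0,0,0],[0,0,0,0],[0,0,0,0],[0,0,0,0],[0,0,0,0],[0,0,0,0]]], grip=0)

```text
time: 20.15
tool_pos: [0.7005, 0.0797, 0.1187]
ee_rot: [1.472, 1.571, 1.221]
wrist_force: [0.2, -0.3, 0.1]
width: 0.0581
```

```bash
python3 - <<'E'
from h import *
st()
E
```

```text
t 20.15 tcp [700.5  79.7 118.7] jawyaw 75.65 F [ 0.18 -0.27  0.08] T [0.03 0.01 0.02] w 58.1 q [ 0.033  0.462  1.078  0.     1.602 -1.288]
```

drive_tool(commands=[[[-0.01,0,0,0],[-0.03,0,0,0],[-0.05,0,0,0],[-0.07,0,0,0],[-0.08,0,0,0],[-0.08,0,0,0],[-0.08,0,0,0],[-0.07,0,0,0],[-0.05,0,0,0],[-0.03,0,0,0],[-0.01,0,0,0],[0,0,0,0]]])

```text
time: 21.35
tool_pos: [0.7005, 0.0797, 0.2586]
ee_rot: [3.042, 1.571, 2.792]
wrist_force: [0.8, 0.4, -0.9]
width: 0.0582
```

```bash
python3 - <<'E'
from h import *
go(430,-170,285,75.7)
E
```

```text
t 21.35 tcp [700.5  79.7 258.6] jawyaw 75.65 F [ 0.78  0.41 -0.89] T [ 0.02 -0.03 -0.01] w 58.2 q [ 0.033  0.451  0.818  0.     1.873 -1.287]
turn deg -0.05 frac -0.0001
shift before turn, frac [-0.1055 -1.2357 -0.8007]
shift after turn, frac [-0.1055 -1.235  -0.8017]
```

drive_tool(commands=[[[0,-0.02,-0.013,0],[0,-0.05,-0.0324,0],[0,-0.08,-0.0518,0],[-0.012,-0.1,-0.0648,0],[-0.012,-0.1,-0.0648,0],[-0.012,-0.1,-0.0648,0],[-0.012,-0.1,-0.0648,0],[-0.012,-0.1,-0.0648,0],[-0.012,-0.1,-0.0648,0],[-0.012,-0.1,-0.0648,0],[-0.012,-0.1,-0.0648,0],[-0.012,-0.1,-0.0648,0],[0,-0.08,-0.0518,0],[0,-0.06,-0.0389,0],[0,-0.03,-0.0194,0],[0,-0.016,-0.0104,0],[0,0,0,0]]])

```text
time: 23.05
tool_pos: [0.4297, -0.1701, 0.2854]
ee_rot: [2.336, 1.57, 2.085]
wrist_force: [0.0, -0.5, -1.1]
width: 0.0584
```

```bash
python3 - <<'E'
from h import *
go(384.3,-348,285,67.05)
E
```

```text
t 23.05 tcp [ 429.7 -170.1  285.4] jawyaw 75.63 F [ 0.05 -0.46 -1.1 ] T [ 0.03 -0.06  0.04] w 58.4 q [-0.5   -0.111  1.41   0.     1.843 -1.82 ]
turn deg 8.58 frac 0.0238
shift before turn, frac [ 0.0012 -0.7345  0.0008]
shift after turn, frac [ 0.0012 -0.7262  0.1103]
```

drive_tool(commands=[[[0,0,0,0.0119],[0,0,0,0.0119],[0,-0.03,0.0046,0],[0,-0.06,0.0091,0],[0,-0.09,0.0137,0],[0,-0.1,0.0152,0],[0,-0.1,0.0152,0],[0,-0.1,0.0152,0],[0,-0.1,0.0152,0],[0,-0.07,0.0106,0],[0,-0.05,0.0076,0],[0,-0.026,0.004,0],[0,0,0,0],[0,0,0,0]]])

```text
time: 24.45
tool_pos: [0.385, -0.3475, 0.2857]
ee_rot: [1.675, 1.57, 1.276]
wrist_force: [-0.3, 0.3, -1.5]
width: 0.058
```

```bash
python3 - <<'E'
from h import *
go(384.2,-348,265,67.05)
s=snap('wrist','w10');snap('side','s10')
crop('s10',160,150,320,340,4,'s10c')
P=cloud(s);q=P.reshape(-1,3);q=q[(q[:,2]>.29)&(q[:,2]<.325)&(abs(q[:,0]-.384)<.06)&(abs(q[:,1]+.348)<.06)]
E
```

```text
t 24.45 tcp [ 385.  -347.5  285.7] jawyaw 67.14 F [-0.27  0.3  -1.45] T [ 0.   -0.06  0.01] w 58.0 q [-8.440e-01  1.500e-02  1.288e+00  1.000e-03  1.838e+00 -2.016e+00]
turn deg 0.09 frac 0.0003
shift before turn, frac [ 0.0828 -0.0032 -0.002 ]
shift after turn, frac [ 0.0828 -0.0032 -0.002 ]
```

View pics/w10.png

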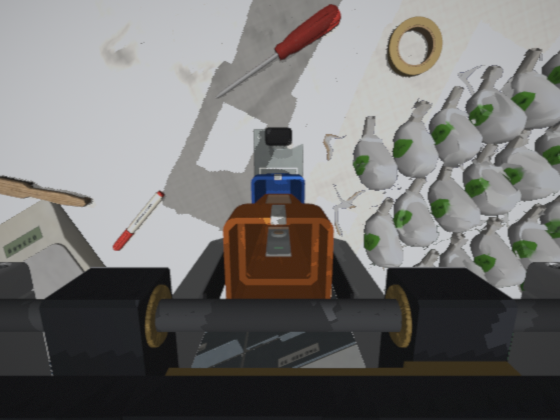

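View pics/s10c.png

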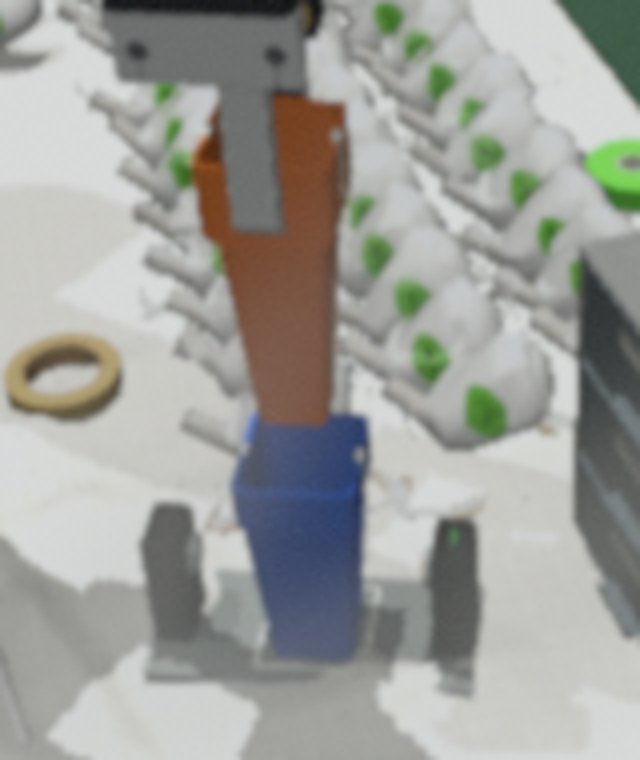

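drive_tool(commands=[[[0.02,-0.002,-0.002,0.0002],[0.03,0,0,0],[0.04,0,0,0],[0.04,0,0,0],[0.04,0,0,0],[0.03,0,0,0],[0.02,0,0,0],[0.02,0,0,0],[0,0,0,0],[0,0,0,0],[0,0,0,0]]])

```text
time: 25.65
tool_pos: [0.3842, -0.3485, 0.2263]
ee_rot: [-0.345, 1.57, -0.746]
wrist_force: [-0.5, -0.4, -0.7]
width: 0.0579
```

```bash
python3 - <<'E'
from h import *
go(384,-347.9,143.7,67.05)
s=snap('wrist','w11');snap('side','s11')
crop('s11',160,150,320,340,4,'s11c')
E
```

```text
t 25.65 tcp [ 384.2 -348.5  226.3] jawyaw 67.01 F [-0.48 -0.38 -0.65] T [ 0.03  0.03 -0.02] w 57.9 q [-0.846  0.013  1.407  0.     1.72  -2.016]
turn deg -0.04 frac -0.0001
shift before turn, frac [ 0.3302  0.0019 -0.002 ]
shift after turn, frac [ 0.3302  0.0019 -0.002 ]
```

View pics/s11c.png

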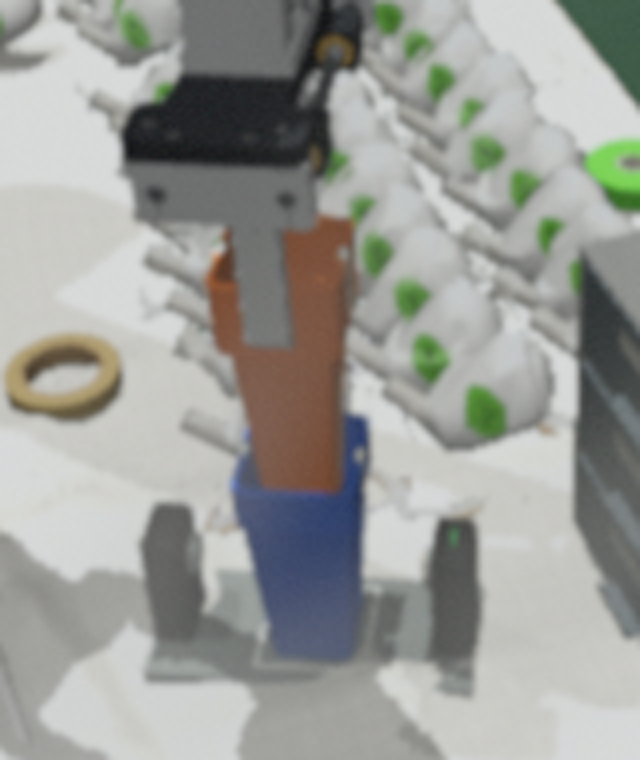

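View pics/w11.png

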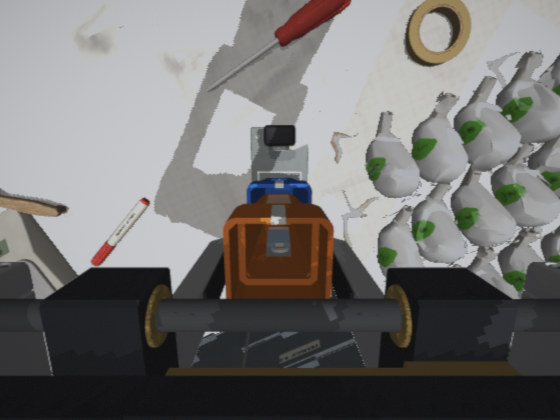

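drive_tool(commands=[[[0.01,0.0008,-0.0008,0],[0.02,0,0,0],[0.03,0,0,0],[0.03,0,0,0],[0.03,0,0,0],[0.03,0,0,0],[0.03,0,0,0],[0.03,0,0,0],[0.02,0,0,0],[0.01,0,0,0],[0.005,0,0,0],[0,0,0,0],[0,0,0,0]]])

```text
time: 27.05
tool_pos: [0.3841, -0.3482, 0.1649]
ee_rot: [-0.323, 1.57, -0.724]
wrist_force: [0.5, 0.0, -1.8]
width: 0.0579
```

```bash
python3 - <<'E'
from h import *
go(384,-347.9,143.7,67.05)
s=snap('wrist','w12');snap('side','s12')
crop('s12',160,150,320,340,4,'s12c')
E
```

```text
t 27.05 tcp [ 384.1 -348.2  164.9] jawyaw 67.01 F [ 0.47  0.02 -1.83] T [ 0.02  0.02 -0.  ] w 57.9 q [-0.846  0.028  1.514  0.     1.599 -2.015]
turn deg -0.04 frac -0.0001
shift before turn, frac [ 0.0846  0.0008 -0.0008]
shift after turn, frac [ 0.0846  0.0008 -0.0008]
```

View pics/s12c.png

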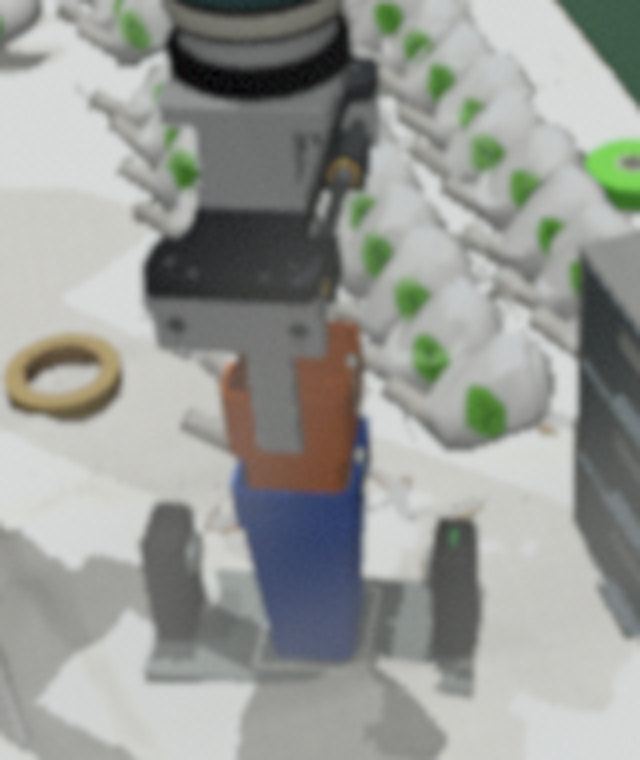

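View pics/w12.png

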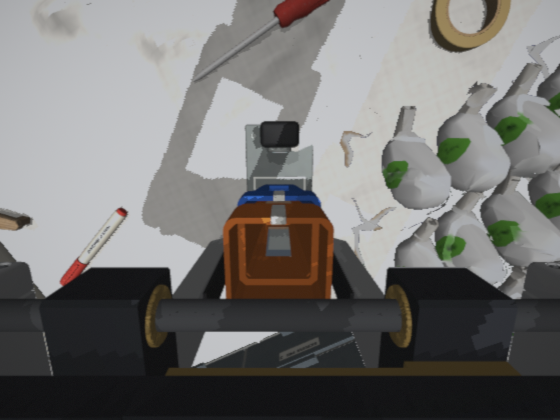

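drive_tool(commands=[[[0.008,0.0004,0,0],[0.01,0,0,0],[0.01,0,0,0],[0.01,0,0,0],[0.01,0,0,0],[0.008,0,0,0],[0.006,0,0,0],[0,0,0,0],[0,0,0,0]]])

```text
time: 28.05
tool_pos: [0.384, -0.3479, 0.149]
ee_rot: [0.999, 1.571, 0.598]
wrist_force: [-0.4, -0.5, -1.7]
width: 0.058
```

drive_tool(commands=[[[0.004,0,0,0],[0.004,0,0,0],[0.004,0,0,0],[0,0,0,0],[0,0,0,0]]])

```text
time: 28.55
tool_pos: [0.384, -0.3479, 0.1459]
ee_rot: [1.893, 1.571, 1.491]
wrist_force: [-0.5, -0.3, -1.8]
width: 0.0579
```

drive_tool(commands=[[[0.003,0,0,0],[0.003,0,0,0],[0,0,0,0],[0,0,0,0]]])

```text
time: 28.95
tool_pos: [0.384, -0.3479, 0.1444]
ee_rot: [1.769, 1.571, 1.368]
wrist_force: [-1.2, 0.5, -1.2]
width: 0.0581
```

drive_tool(commands=[[[0.002,0,0,0],[0,0,0,0],[0,0,0,0]]])

```text
time: 29.25
tool_pos: [0.384, -0.3479, 0.1439]
ee_rot: [2.111, 1.571, 1.71]
wrist_force: [-0.1, 0.1, -1.4]
width: 0.0578
```

```bash
python3 - <<'E'
from h import *
st()
E
```

```text
t 29.25 tcp [ 384.  -347.9  143.9] jawyaw 67.01 F [-0.08  0.11 -1.36] T [ 0.01 -0.02 -0.01] w 57.8 q [-0.846  0.037  1.546  0.     1.559 -2.015]
```

drive_tool(commands=[[[0.002,0,0,0],[0,0,0,0],[0,0,0,0]]])

```text
time: 29.55
tool_pos: [0.384, -0.348, 0.1436]
ee_rot: [-0.327, 1.571, -0.729]
wrist_force: [0.1, -1.1, -0.6]
width: 0.0577
```

drive_tool(commands=[[[0.001,0,0,0],[0,0,0,0],[0,0,0,0]]])

```text
time: 29.85
tool_pos: [0.384, -0.348, 0.1436]
ee_rot: [-0.344, 1.57, -0.745]
wrist_force: [-0.4, 0.4, 2.0]
width: 0.0579
```

drive_tool(commands=[[[0,0,0,0],[0,0,0,0],[0,0,0,0],[0,0,0,0],[0,0,0,0],[0,0,0,0],[0,0,0,0]]], grip=1)

```text
time: 30.55
tool_pos: [0.384, -0.3479, 0.1432]
ee_rot: [1.233, 1.571, 0.832]
wrist_force: [-1.1, 0.2, -0.0]
width: 0.0938
```

drive_tool(commands=[[[-0.02,0,0,0],[-0.04,0,0,0],[-0.06,0,0,0],[-0.1,0,0,0],[-0.1,0,0,0],[-0.1,0,0,0],[-0.06,0,0,0],[-0.02,0,0,0],[0,0,0,0],[0,0,0,0]]])

```text
time: 31.55
tool_pos: [0.3837, -0.3476, 0.267]
ee_rot: [2.668, 1.569, 2.266]
wrist_force: [-0.0, 0.3, -0.8]
width: 0.0939
```

```bash
python3 - <<'E'
from h import *
go(430,-170,270,67)
for n,f in(('wrist','w13'),('side','s13')):
    s=snap(n,f);P=cloud(s);q=P.reshape(-1,3);q=q[(q[:,2]>.164)&(q[:,2]<.182)&(abs(q[:,0]-.384)<.05)&(abs(q[:,1]+.348)<.05)]
    print(cv2.minAreaRect((q[:,:2]*1000).astype(np.float32)),q[:,2].max(),np.median(q[:,2]))
    # top plane tilt
    k=q[q[:,2]>.170];A=np.c_[k[:,:2]-k[:,:2].mean(0),np.ones(len(k))];print(np.linalg.lstsq(A,k[:,2],rcond=None)[0],len(k))
crop('s13',180,180,300,340,5,'s13c')
E
```

```text
t 31.55 tcp [ 383.7 -347.6  267. ] jawyaw 67.01 F [-0.05  0.3  -0.79] T [-0.01  0.03  0.04] w 93.9 q [-0.846  0.013  1.328  0.     1.803 -2.015]
turn deg 0.01 frac 0.0
shift before turn, frac [-0.0112  0.7263 -0.1068]
shift after turn, frac [-0.0112  0.7263 -0.107 ]
((384.3130798339844, -348.67596435546875), (58.03775405883789, 58.99408721923828), 66.7426986694336) 0.17490244228866159 0.17264385520982972
[ 0.00164386 -0.00129059  0.1728169 ] 847
((384.5036926269531, -348.577392578125), (61.258663177490234, 59.46451187133789), 66.92327880859375) 0.17587484194442615 0.17064846041459597
[-0.00145566  0.00101384  0.17238241] 212
```

View pics/w13.png

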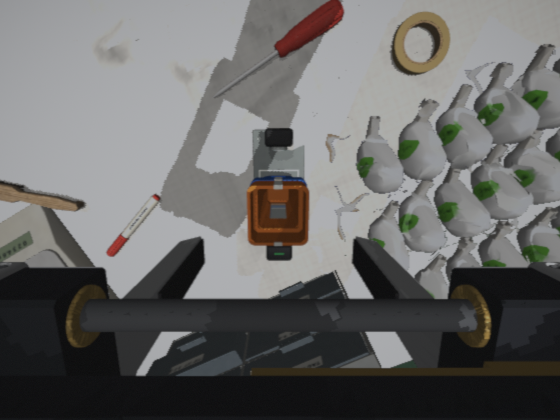

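View pics/s13c.png

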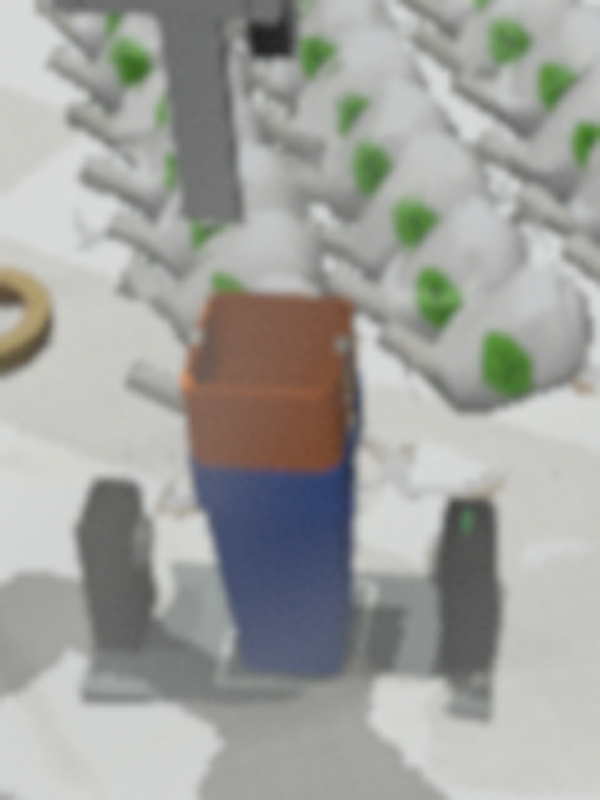

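```bash
python3 - <<'E'
from h import *
for f in('side0','s13'):
    s=load(f);p=s['pixels'].astype(int);m=(p[...,1]>150)&(p[...,0]<110)&(p[...,2]<90);m[:, :300]=0
    v,u=np.nonzero(m);print(f,len(u),u.mean(),v.mean())
print(robot.close_job())
E
```

```text
side0 21 317.04761904761904 193.23809523809524
s13 22 321.09090909090907 194.95454545454547
the job is handed in; nothing more can be done
None
```

```bash
python3 - <<'E'
from h import *
for f in('side0','top0','w1','w7','s4','s6','s13'):
    s=load(f);p=s['pixels'].astype(int);P=cloud(s);m=(p[...,1]>p[...,0]*1.6)&(p[...,1]>p[...,2]*1.6)&(P[...,0]>.65)&(abs(P[...,1]+.01)<.06)&(P[...,2]>.012)&(P[...,2]<.03)
    q=P[m][:,:2]*1000;print(f,len(q),q.mean(0),q.min(0),q.max(0))
E
```

```text
side0 133 [691.19698599 -10.63923795] [672.68519441 -39.03011309] [725.47102408  29.33826312]
top0 626 [699.03662087  -2.6579588 ] [665.6940033 -35.511811 ] [733.35914048  31.08802653]
w1 2487 [702.78629674  -2.11821253] [669.40115975 -37.0802738 ] [737.95501902  32.15713122]
w7 1659 [ 7.02270832e+02 -6.50566509e-01] [668.80815757 -35.30367722] [737.62272532  32.61083047]
s4 192 [700.83365003 -12.86111109] [672.24443265 -39.69757331] [738.21071652  27.74084981]
s6 195 [700.80992684 -13.44806545] [672.70152396 -39.44606245] [738.14164491  27.92697837]
s13 180 [701.0004779  -15.45261751] [671.83538853 -38.61712184] [738.42842656  24.36200238]
```

I set the cup up as asked and handed the job in at about 32 s of the 69 s allowed. The hand-in gives no verdict.

**What I did:** I placed the blue carrier in the white square with its slots facing the posts. I then lowered the orange liner slowly into it until it rested, let go and backed away.

**Last checks:**
- **Carrier:** its centre measured (384.5, -348.3) mm. The pad centre was about (384, -347.5) mm, averaged from camera estimates that differed by up to 2.5 mm. The two turns agree within about 1°. In the side picture the foot lies inside the outline on every edge I could see, and the far edge is hidden.
- **Liner:** it touched at tool height 143.6 mm against 143.7 mm expected, with about 2 N of upward force. Its top measured 172.8 mm against 173 mm expected, with no measurable tilt. Its pane marks face the posts, and the side picture shows no gap at the collar on the visible walls.
- **Sticker roll:** it looks unmoved. My first pixel check showed a shift of about 4 px. A repeat in world coordinates gave the same outline to within about 2 mm wherever it was not hidden. The differences fit the cups partly hiding it.

**A correction:** I first turned the wrist the wrong way for the carrier pick-up and turned it back. This cost about a second and touched nothing.

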